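# Close the catch drawer of the pantry hand mill and grind two turns

## Task

Push the mill's catch drawer fully home, then take the knob of its crank and give it two full turns clockwise as seen from above, leave the crank where it began, and let go. Keep the crank moving at an unhurried, steady pace: each turn has a heavy point, so do not stall there or lunge when it gives way, and do not drag the springy crank arm in or out of its sleeve. Leave the jars, tin and bowl alone.

Things in the scene. Friction and masses are not known exactly. Their poses are not given: they have to be found in the camera images.
- mill: Hand mill screwed to the worktop: dark wooden box 180 x 140 mm, 75 mm high, on a 200 x 160 mm board; round steel hopper 136 mm across on it, top at 104 mm. Origin: centre of the underside, z up; the drawer is in its -x end. The upright crank shaft stands on a slotted bridge on the hopper, set by hand up to 16 mm off the box centre in x and in y; its exact place is not reported.
- drawer (a joint): How far the catch drawer is pulled out, m: 0 = fully home, grows as it comes out along the mill's own -x; 35 to 60 mm out at the start. It slides with about 2 N of friction and stops hard at 0.
- drawer_pull (a point): Centre of the flat outer face of the drawer's round brass pull (26 mm across, 10 mm thick on a 10 mm neck, face 30 mm out from the drawer front, 38 mm above the worktop).
- crank (a joint): Turn of the crank, rad, clockwise from above positive, counting on through full turns; 0 as it stands at the start (pointing anywhere but over the drawer). About 3 N at the knob turns it; an unhurried pace is about 1 rad/s. Once a turn, at an unknown place, over about 0.9 rad, it resists with up to about 15 N at the knob and then pushes the knob on about as hard.
- knob_mid (a point): Middle of the upright wooden crank knob, 28 mm across, 45 mm high, its middle 162 mm above the worktop. It spins freely on its pin: grip it from above and carry it round without turning the hand. With the arm unstrained it runs on a level circle of 80 mm radius about the shaft. The steel arm's top is 9 mm below the knob; nothing else of the mill comes above 145 mm.
- reach (a joint): How far the crank arm is drawn out of its sleeve (+) or pushed in (-), m, along the arm away from the shaft; 0 unstrained. A spring of 1.2 N per mm centres it; more than 6 mm either way strains it.
- flywheel: 92 mm steel flywheel disc under the crank, 113 to 120 mm above the worktop; origin on the shaft's foot. The crank drags it round through a fluid coupling, so that it turns at the crank's speed smoothed over 0.4 s. If in the middle of the job it comes down below 0.2 rad/s (crank at rest for about half a second), the grinding has stalled.
- tall_jar: Clear glass jar, 80 mm across, 150 mm high, origin under its centre. Bystander.
- tin: Tin can, 74 mm across, 100 mm high, origin under its centre. Bystander.
- bowl: White bowl, 120 mm across, 55 mm high, origin under its centre. Bystander.
- jam_jar: Amber jam jar, 68 mm across, 85 mm high, origin under its centre. Bystander.

How it is judged:
On the way, in this order (a step that is already met when the one before it is completed fails the run):
1. the drawer is fully home (within 4 mm) while the crank still stands at its start (value of joint drawer below 0.004 m and value of joint crank below 0.4 rad), for 0.2 s.
2. one full turn (value of joint crank above 6.28 rad).
At the end, for the whole second after the job is handed in: The drawer is home within 4 mm, the crank has made two clockwise turns and rests within 0.35 rad (20 degrees) of where it began (value of joint drawer below 0.004 m and value of joint crank between 12.22 and 12.91 rad and velocity of joint crank between -0.05 and 0.05 rad/s); the robot touches nothing.
It fails at once if the crank lunges (faster than 4.5 rad/s) or kicks back (faster than 1.5 rad/s backwards) (velocity of joint crank above 4.5 rad/s or velocity of joint crank below -1.5 rad/s).
It fails at once if the cranking stalls: smoothed speed (flywheel) under 0.2 rad/s between the first and the last quarter turn (value of joint crank between 1.57 and 11 rad and angular speed of flywheel below 0.2 rad/s).
It fails at once if the crank is turned backwards by more than 0.4 rad, or more than 24 degrees past two turns (value of joint crank below -0.4 rad or value of joint crank above 13 rad).
It fails at once if the crank arm is drawn out or pushed in by more than 6 mm (value of joint reach above 0.006 m or value of joint reach below -0.006 m).
It fails at once if a bystander is moved by more than 20 mm (distance of any of tall_jar, tin, bowl, jam_jar from where it was at the start of the episode above 0.02 m).
It also fails if it takes over 72 s, if anything falls off the work surface, if the arm or the gripper's body presses on something with over 40 N, if the wrist force passes 120 N, or if a joint passes its speed limit or range.

## Robot

A 6-joint arm with a two-finger parallel gripper is mounted at the origin on the work surface. World frame = base frame: x ahead of the robot, y to its left, z up, the work surface at z = 0. Lengths are in m, angles in rad, forces in N, time in s.
With the tool pointing down it reaches from about 0.35 to 0.975 m from the base axis. Payload 4.9 kg.
Tool frame: the origin (TCP) lies at the very end of the fingers, on their centre line; the grasp point (between the pads) lies 19 mm behind it; z points along the fingers, y is the line along which they close (so a half turn about z gives the same grasp; the last joint's range is limited). The gripper opens to 85 mm and grips with 20 to 120 N. Pads are 22 mm wide; open, the fingers measure 114 mm over their backs; the gripper's body (76 mm by 85 mm) begins 54 mm behind the grasp point. The pads swing forward as they close: fully open they stand 13 mm farther back than shut.
Start: joints at [-1.312, 0.053, 1.613, -0, 1.476, -0.119], TCP at [0.231, -0.581, 0.231] pointing down, gripper open.
Joint ranges: [-3.01, 3.01], [-1.01, 2.22], [0.06, 2.58], [-1.02, 4.17], [0.09, 2.62], [-3.14, 3.14]. Speed limits (rad/s): [2.57, 2.57, 3.14, 3.14, 3.14, 3.14].

## Interface

Orientations are given as a unit quaternion [x, y, z, w].
In Python, from rig import robot, viewer, finish_job gives the robot as it stands.
- The arm moves only by the tool apply_moves, never from a script. Its argument "rows" is a list of rows, each a list of 7 numbers: the shift along the world's x, y, z as a fraction of full scale, then the turn, a rotation vector about the world's x, y, z as a fraction of full scale, then the gripper's target within -1 to 1 (fully open at 1, half-way at 0, shut at -1). A call has 1 to 5 rows; each row is the pose to reach, as a shift and turn from the pose commanded when the call began; what a row does not reach only later rows make up. Full scale, the value 1, is 10 cm for a shift and 60 degrees for a turn. A row lasts 1/12 s, in which the tool goes at most 41.7 mm and 7.16 degrees, less where a joint would pass 70% of its speed; a pose out of reach is approached as far as the arm can. A call with a number of a shift or a turn outside -1 to 1 is refused whole. A call with a gripper value outside its range is refused whole. The fingers move at their own pace and stop on an object; "grip_force" is the grip in N (left out, the last holds). Time passes only in rows, so rows that repeat a pose let the fingers close. It gives the time, the measured TCP pose, the force, the opening and the grip force at its end, in the units of the state.
- robot.get_obs(): the state, without advancing time (a new reading comes with each control period).
- viewer.snapshot(name): name is "scene" or "side" or "wrist"; returns a dict with "img" (400x640x3 uint8, blue, green, red), "K" (3x3 intrinsics, pixels), "R" (3x3) and "t" (3): a world point X has camera coordinates R X + t. Camera axes: x right, y down, z forward; pixel columns grow to the right and rows downward; lengths in m; the calibration is good to about 2 mm. The wrist camera is an equidistant fisheye: a pixel r from the principal point sees the ray r / f radians off the axis. A picture is of the moment at which its call begins. There is no depth.
- finish_job(): hands the job in; it is judged then, once.
The state is a dict: "time_s": time; "joint_positions": joint angles; "qd": joint speeds; "effort": joint torques, N m; "position": TCP position; "eef_rot": TCP orientation; "force": force on the tool from outside, world axes, zero at the start; "torque": the same for the moment, N m; "gripper_width": opening from 0.0 (shut) to 1.0 (fully open); "finger_force": force on a finger pad.
Only numpy, scipy, OpenCV 4.12 (cv2) and the standard library are available. Lean on these libraries where they do the work, as an engineer would, in place of code of your own. Each camera call takes 0.05 s, during which the arm holds its last target. There are 200 camera calls.

## Working session

There is one attempt and no reset: what is moved stays moved. The work goes in short steps, Python scripts to look and compute and a tool call to move; the robot and the scene stay as the last step left them, time stands still between calls to the robot, and variables do not carry over. Pictures are saved under pics/ and viewed, at most 10 in all, crops included, and the job is handed in when it is done.

Besides the shell and the picture viewer there is one more tool, called as name([rows], argument=value, ...), one row to a line, values as JSON. apply_moves: Moves the arm, as the interface text tells. Shift numbers are shares of 10 cm and turn numbers shares of 60 degrees, none past 1 either way. Its arguments: {"type":"object","properties":{"rows":{"type":"array"},"grip_force":{"type":"number"}},"required":["rows"]}

```bash
mkdir -p pics; cat > h.py <<'E'
import numpy as np, cv2, json
from rig import robot, viewer, finish_job
def snap(n,f):
    s=viewer.snapshot(n); cv2.imwrite(f'pics/{f}.png',s['img'])
    np.savez(f'pics/{f}.npz',K=s['K'],R=s['R'],t=s['t']); return s
def ray(f,u,v,fish=False):
    d=np.load(f'pics/{f}.npz'); K,R,t=d['K'],d['R'],d['t']
    a=np.array([(u-K[0,2])/K[0,0],(v-K[1,2])/K[1,1]])
    if fish:
        r=np.linalg.norm(a); c=np.r_[a/r*np.sin(r),np.cos(r)] if r>0 else np.array([0,0,1.])
    else: c=np.r_[a,1]; c/=np.linalg.norm(c)
    return -R.T@t, R.T@c
def tri(*rs):
    A=np.zeros((3,3));b=np.zeros(3)
    for o,d in rs:
        P=np.eye(3)-np.outer(d,d);A+=P;b+=P@o
    x=np.linalg.solve(A,b)
    return x,[np.linalg.norm((np.eye(3)-np.outer(d,d))@(x-o)) for o,d in rs]
def onz(r,z): o,d=r; return o+d*(z-o[2])/d[2]
def proj(f,X,fish=False):
    d=np.load(f'pics/{f}.npz');c=d['R']@np.array(X)+d['t'];K=d['K']
    if fish:
        r=np.hypot(c[0],c[1]);th=np.arctan2(r,c[2]);a=c[:2]/r*th
    else:a=c[:2]/c[2]
    return a*[K[0,0],K[1,1]]+K[:2,2]
E
python3 - <<'E'
from h import *
for n in ['scene','side','wrist']: 
    s=snap(n,n+'0'); print(n,s['K'].tolist(),(-s['R'].T@s['t']).round(3), s['R'][2].round(2))
a=cv2.imread('pics/scene0.png');b=cv2.imread('pics/side0.png')
print(robot.get_obs())
E
```

```text
scene [[488.4791466655012, 0.0, 323.1391903030022], [0.0, 488.4791466655012, 203.73696958265262], [0.0, 0.0, 1.0]] [1.332 0.455 0.992] [-0.59 -0.32 -0.74]
side [[494.7756864072737, 0.0, 322.42743623059425], [0.0, 494.7756864072737, 197.6165085688102], [0.0, 0.0, 1.0]] [ 0.527 -0.81   0.897] [ 0.1   0.75 -0.66]
wrist [[309.70691628693146, 0.0, 316.7798618238473], [0.0, 309.70691628693146, 200.96759824993052], [0.0, 0.0, 1.0]] [ 0.292 -0.557  0.372] [-0.25 -0.1  -0.96]
{'time_s': 0.15, 'joint_positions': array([-1.31197137e+00,  5.32221265e-02,  1.61396711e+00, -2.02704002e-05,
        1.47599328e+00, -1.18985968e-01]), 'qd': array([-8.29660744e-04, -6.87199199e-05, -6.02175346e-03,  1.90247327e-04,
        1.87616691e-03, -1.19750428e-03]), 'effort': array([ 2.48790930e-04, -3.94240952e+01, -3.70721984e+01, -5.92683364e-05,
        4.65354969e-03, -6.26975208e-06]), 'position': array([ 0.23043368, -0.58045281,  0.23034181]), 'eef_rot': array([ 9.82209868e-01,  1.87784833e-01, -6.55998675e-05, -7.92279529e-04]), 'force': array([ 0.38090785,  0.57861543, -0.25727169]), 'torque': array([-0.00422002, -0.02838701,  0.02813373]), 'finger_force': 0.0, 'gripper_width': 1.0020200679161524}
```

View pics/scene0.png

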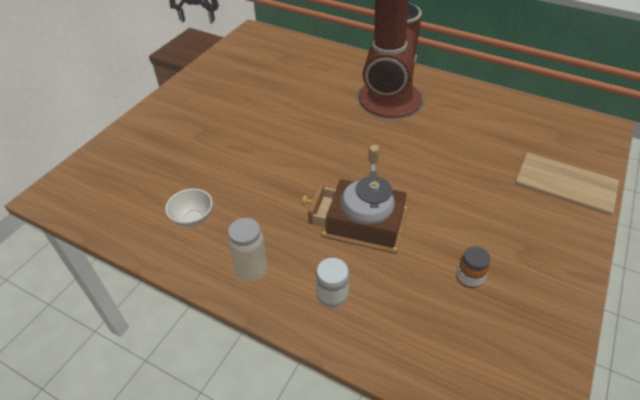

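View pics/side0.png

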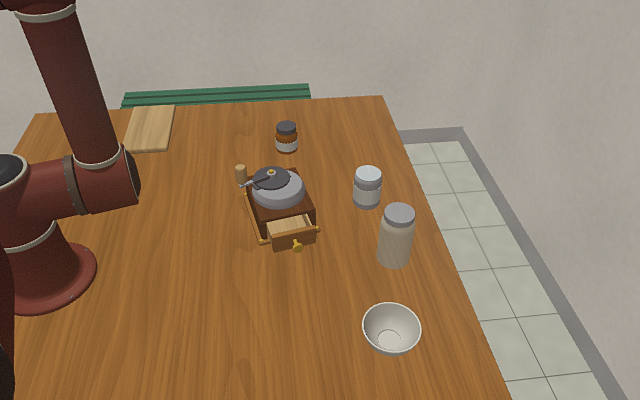

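The overview shows the mill at (367,212) in scene and (280,205) in side. The drawer pull is at (306,199) and (297,245), the knob at (374,154) and (241,175). I'll enlarge both.

```bash
python3 - <<'E'
from h import *
a=cv2.imread('pics/scene0.png')[135:260,290:420];b=cv2.imread('pics/side0.png')[150:260,225:330]
A=cv2.resize(a,(390*1,375),interpolation=3);B=cv2.resize(b,None,fx=3.8,fy=3.8,interpolation=3)
A=cv2.resize(a,None,fx=3,fy=3,interpolation=3)
c=np.zeros((430,800,3),np.uint8);c[:375,:390]=A;c[:418,395:794]=B[:418,:399];cv2.imwrite('pics/crop0.png',c)
E
```

```text
(no output)
```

View pics/crop0.png

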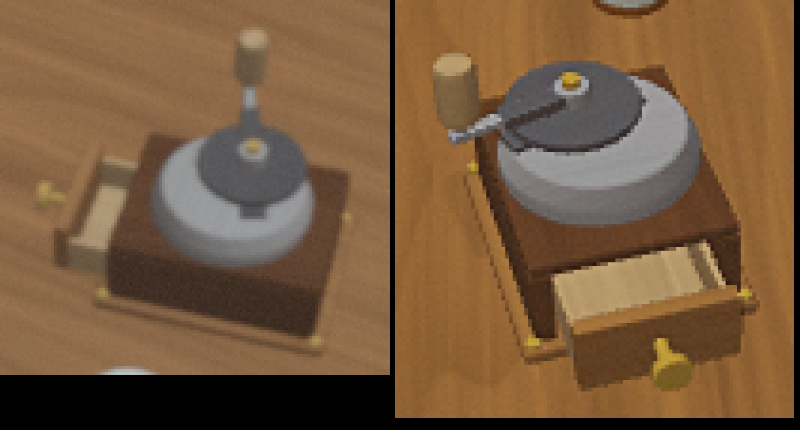

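```bash
python3 - <<'E'
from h import *
S=lambda u,v:ray('scene0',290+(u-1)/3,135+(v-1)/3)
D=lambda u,v:ray('side0',225+(u-395-1.4)/3.8,150+(v-1.4)/3.8)
for n,s,d in [('knob',(251,58),(455.5,91)),('knobtop',(253,36),(455,62)),('nut',(254,146),(571,79)),('pull',(45,193),(672,371)),
 ('scr+x drawer',(103,294),(746,295)),('scr-x far',(347,217),(473,168)),('topcorner dr +x',(110,245),(738,222)),('far-x',(348,172),(478,100))]:
    x,e=tri(S(*s),D(*d)); print(n,x.round(4),np.round(e,4))
print('planes z=.013: scr', onz(S(317,342),.013).round(4), onz(D(533,343),.013).round(4),onz(S(103,294),.013).round(4),onz(D(746,295),.013).round(4),onz(S(347,217),.013).round(4),onz(D(473,168),.013).round(4))
print('top z .075', onz(D(530,272),.075).round(4),onz(D(738,222),.075).round(4),onz(S(110,245),.075).round(4),onz(S(348,172),.075).round(4))
for n,p,z in [('tall',(398,211),.15),('tin',(368,173),.1),('bowl',(391,325),.055),('jam',(286,126),.085)]: print(n,onz(ray('side0',*p),z).round(3))
E
```

```text
knob [0.457  0.1295 0.1623] [0.0002 0.0002]
knobtop [0.4581 0.1291 0.1863] [0.0013 0.0013]
nut [0.5291 0.1657 0.1378] [0.0007 0.0007]
pull [ 0.5772 -0.0082  0.0397] [0.0015 0.0015]
scr+x drawer [0.6345 0.0806 0.0119] [0.0009 0.0009]
scr-x far [0.4542 0.233  0.0111] [0.0013 0.0013]
topcorner dr +x [0.6298 0.0853 0.0741] [0.0006 0.0006]
far-x [0.4634 0.2292 0.0761] [0.0015 0.0015]
planes z=.013: scr [0.5969 0.2633 0.013 ] [0.4926 0.0502 0.013 ] [0.6343 0.0814 0.013 ] [0.6351 0.0787 0.013 ] [0.4542 0.2339 0.013 ] [0.4553 0.2293 0.013 ]
top z .075 [0.4951 0.052  0.075 ] [0.6301 0.0837 0.075 ] [0.6298 0.0858 0.075 ] [0.4605 0.2294 0.075 ]
tall [ 0.804 -0.028  0.15 ]
tin [0.779 0.175 0.1  ]
bowl [ 0.745 -0.256  0.055]
jam [0.584 0.442 0.085]
```

The points hold up:
- **Knob:** height 162 mm, radius 80.7 mm from the nut.
- **Pull:** height 39.7 mm, within 1 mm of the mill's axis, drawer about 48 mm out.
- **Mill:** centre about (0.544, 0.157), with x axis about (-0.203, 0.979).

I'll start the approach to the pull.

apply_moves([
  [0.2,0.28,-0.11,0,0,-0.01,-1],
  [0.4,0.57,-0.23,0,0,-0.02,-1],
  [0.6,0.86,-0.34,0,0,-0.0275,-1],
])

```text
time_s: 0.4
position: [0.2907, -0.494, 0.1965]
eef_rot: [0.985, 0.173, 0.0, -0.0]
force: [0.2, 0.1, -0.8]
gripper_width: 0.604
finger_force: 0.0
```

apply_moves([
  [0.2,0.28,-0.11,0,0,-0.01,-1],
  [0.4,0.57,-0.23,0,0,-0.02,-1],
  [0.6,0.86,-0.34,0,0,-0.0275,-1],
])

```text
time_s: 0.65
position: [0.351, -0.4072, 0.1623]
eef_rot: [0.987, 0.159, -0.0, -0.0]
force: [0.9, -0.2, 0.3]
gripper_width: 0.144
finger_force: 0.0
```

apply_moves([
  [0.2,0.28,-0.11,0,0,-0.01,-1],
  [0.4,0.57,-0.23,0,0,-0.02,-1],
  [0.6,0.86,-0.34,0,0,-0.0275,-1],
])

```text
time_s: 0.9
position: [0.411, -0.3212, 0.1284]
eef_rot: [0.989, 0.145, -0.0, -0.0]
force: [0.1, -0.1, -0.0]
gripper_width: -0.001
finger_force: 0.0
```

apply_moves([
  [0.2,0.28,-0.11,0,0,-0.01,-1],
  [0.4,0.57,-0.23,0,0,-0.02,-1],
  [0.6,0.86,-0.34,0,0,-0.0275,-1],
])

```text
time_s: 1.15
position: [0.471, -0.2352, 0.0945]
eef_rot: [0.991, 0.131, -0.0, -0.0]
force: [-0.2, -0.1, 0.2]
gripper_width: 0.004
finger_force: 0.0
```

apply_moves([
  [0.2,0.28,-0.11,0,0,-0.01,-1],
  [0.4,0.57,-0.23,0,0,-0.02,-1],
  [0.6,0.86,-0.34,0,0,-0.0275,-1],
])

```text
time_s: 1.4
position: [0.531, -0.1492, 0.0605]
eef_rot: [0.993, 0.116, -0.0, -0.0]
force: [0.5, -0.5, -0.2]
gripper_width: -0.003
finger_force: 0.0
```

apply_moves([
  [0.2,0.28,-0.11,0,0,-0.01,-1],
  [0.4,0.57,-0.23,0,0,-0.02,-1],
  [0.6,0.86,-0.34,0,0,-0.0275,-1],
  [0.6,0.86,-0.34,0,0,-0.0275,-1],
])

```text
time_s: 1.73
position: [0.5911, -0.06, 0.0246]
eef_rot: [0.995, 0.105, -0.001, -0.001]
force: [-1.5, 0.5, 0.7]
gripper_width: 0.002
finger_force: 0.0
```

```bash
python3 - <<'E'
from h import *
snap('side','side1');snap('wrist','wrist1');o=robot.get_obs();print(o['position'])
b=cv2.imread('pics/side1.png')[140:290,210:360];w=cv2.imread('pics/wrist1.png')
c=np.zeros((500,800,3),np.uint8);c[:420,:420]=cv2.resize(b,(420,420),interpolation=3);c[:237,420:799]=cv2.resize(w,(379,237));cv2.imwrite('pics/c1.png',c)
for X in [(.577,-.008,.039),(o['position'])]:print(proj('side1',X))
E
```

```text
[ 0.59012665 -0.06365005  0.02613943]
[296.88957643 247.04179354]
[304.79080273 268.08100709]
```

View pics/c1.png

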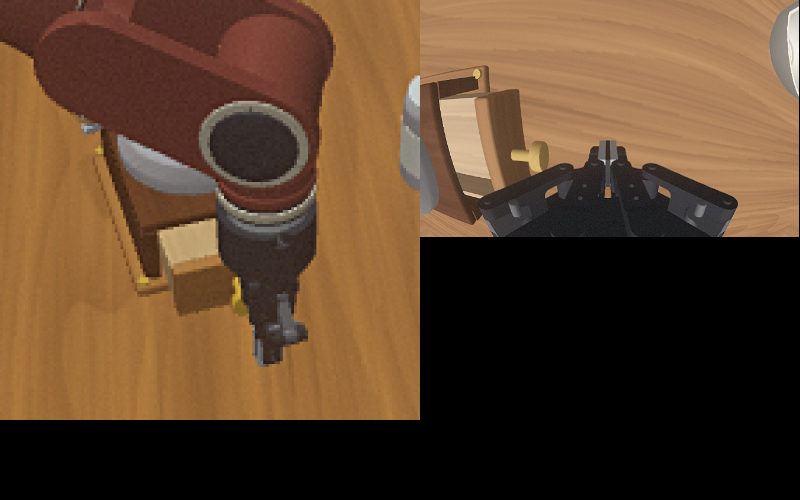

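The pull is at about (540,157) in the wrist panel, ahead of the shut fingers and in line with them. I'll check that the forearm clears the knob and hopper before pushing.

```bash
python3 - <<'E'
from h import *
snap('scene','scene1')
b=cv2.imread('pics/scene1.png')[60:260,250:450];cv2.imwrite('pics/c2.png',cv2.resize(b,(600,600),interpolation=3))
for z in np.arange(.03,.4,.04):print(z.round(2),proj('side1',(.590,-.064,z)).round(),proj('scene1',(.59,-.064,z)).round())
E
```

```text
0.03 [305. 267.] [284. 198.]
0.07 [305. 255.] [283. 187.]
0.11 [304. 243.] [282. 177.]
0.15 [304. 230.] [281. 165.]
0.19 [304. 216.] [280. 153.]
0.23 [304. 202.] [279. 141.]
0.27 [303. 187.] [277. 128.]
0.31 [303. 171.] [276. 114.]
0.35 [303. 154.] [275.  99.]
0.39 [302. 136.] [273.  84.]
```

View pics/c2.png

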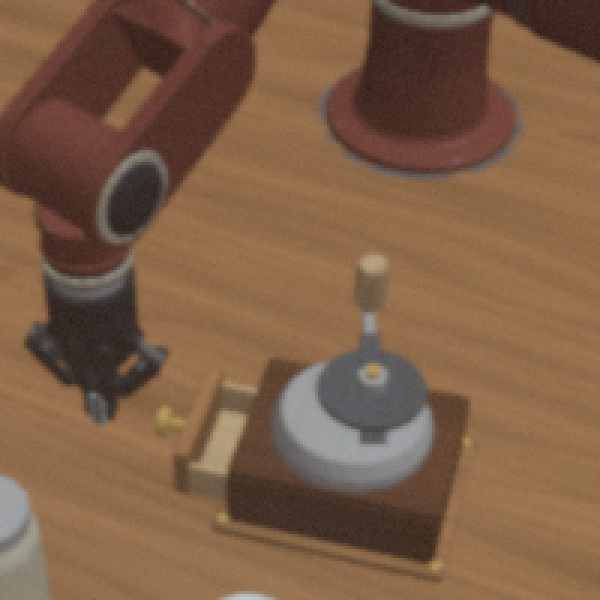

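The wrist links sit above z ≈ 0.21, and the knob top at 0.185 is clear to the side at (372,280). Pushing now.

apply_moves([
  [-0.02,0.1,0,0,0,0,-1],
  [-0.04,0.2,0,0,0,0,-1],
  [-0.06,0.3,0,0,0,0,-1],
  [-0.08,0.4,0,0,0,0,-1],
  [-0.1,0.5,0,0,0,0,-1],
])

```text
time_s: 2.3
position: [0.5802, -0.0147, 0.0277]
eef_rot: [0.995, 0.102, 0.0, 0.001]
force: [1.3, -2.6, 0.7]
gripper_width: -0.001
finger_force: 1.4
```

apply_moves([
  [-0.01,0.06,0,0,0,0,-1],
  [-0.025,0.12,0,0,0,0,-1],
  [-0.035,0.18,0,0,0,0,-1],
  [-0.05,0.24,0,0,0,0,-1],
  [-0.06,0.28,0,0,0,0,-1],
])

```text
time_s: 2.72
position: [0.5747, 0.0137, 0.0275]
eef_rot: [0.995, 0.102, 0.0, -0.0]
force: [0.2, -1.8, 1.1]
gripper_width: -0.0
finger_force: 1.1
```

Contact is steady at about 2 N. Now I'll creep in to the stop.

apply_moves([
  [-0.005,0.025,0,0,0,0,-1],
  [-0.01,0.05,0,0,0,0,-1],
  [-0.015,0.07,0,0,0,0,-1],
  [-0.018,0.085,0,0,0,0,-1],
  [-0.02,0.1,0,0,0,0,-1],
])

```text
time_s: 3.13
position: [0.5728, 0.0231, 0.0274]
eef_rot: [0.995, 0.102, 0.0, 0.0]
force: [1.0, -2.4, 1.0]
gripper_width: 0.003
finger_force: 1.1
```

apply_moves([
  [-0.002,0.01,0,0,0,0,-1],
  [-0.004,0.02,0,0,0,0,-1],
  [-0.006,0.03,0,0,0,0,-1],
])

```text
time_s: 3.38
position: [0.5721, 0.0261, 0.0274]
eef_rot: [0.995, 0.102, 0.0, 0.0]
force: [0.3, -2.4, 1.3]
gripper_width: 0.001
finger_force: 1.1
```

apply_moves([
  [-0.002,0.01,0,0,0,0,-1],
  [-0.004,0.02,0,0,0,0,-1],
  [-0.006,0.03,0,0,0,0,-1],
])

```text
time_s: 3.63
position: [0.5721, 0.0266, 0.0276]
eef_rot: [0.995, 0.103, 0.001, 0.003]
force: [2.4, -13.9, 0.1]
gripper_width: 0.001
finger_force: 7.0
```

The force jumped to 14 N at the expected place, so the drawer is home. I'll hold briefly, back off, and rise.

apply_moves([
  [0,0,0,0,0,0,-1],
  [0,0,0,0,0,0,-1],
  [0,0,0,0,0,0,-1],
])

```text
time_s: 3.88
position: [0.5721, 0.0266, 0.0276]
eef_rot: [0.995, 0.102, 0.001, 0.003]
force: [2.0, -10.1, 0.7]
gripper_width: 0.002
finger_force: 5.5
```

apply_moves([
  [0.02,-0.1,0,0,0,0,-1],
  [0.06,-0.3,0.0,0,0,0,-1],
  [0.1,-0.5,0.2,0,0,0,-1],
  [0.1,-0.5,0.6,0,0,0,-1],
  [0.1,-0.5,1.0,0,0,0,-1],
])

```text
time_s: 4.3
position: [0.5791, -0.0212, 0.1255]
eef_rot: [0.995, 0.101, -0.003, -0.002]
force: [1.5, 0.0, 0.3]
gripper_width: 0.006
finger_force: 0.0
```

apply_moves([
  [0,0,0.3,0,0,0,0],
  [0,0,0.6,0,0,0,1],
  [0,0,0.9,0,0,0,1],
  [-0.2,0.1,1.0,0,0,0,1],
  [-0.4,0.3,1.0,0,0,0,1],
])

```text
time_s: 4.72
position: [0.543, 0.0082, 0.2316]
eef_rot: [0.995, 0.101, 0.003, 0.0]
force: [0.6, -0.7, -0.1]
gripper_width: 0.711
finger_force: 0.0
```

```bash
python3 - <<'E'
from h import *
snap('side','side2');snap('scene','scene2');snap('wrist','wrist2')
print(robot.get_obs()['position'],robot.get_obs()['eef_rot'])
print(proj('wrist2',(.457,.1295,.162),1),proj('wrist2',(.529,.1657,.138),1),proj('wrist2',(.5688,.0393,.038),1))
w=cv2.imread('pics/wrist2.png')
cv2.imwrite('pics/c3.png',w)
E
```

```text
[0.54031794 0.01019667 0.22700092] [ 9.94663006e-01  1.03175072e-01 -1.99275764e-04 -6.07732886e-04]
[159.14544787 275.6106347 ] [138.2591045  179.48843481] [296.80718117 147.60085716]
```

View pics/c3.png

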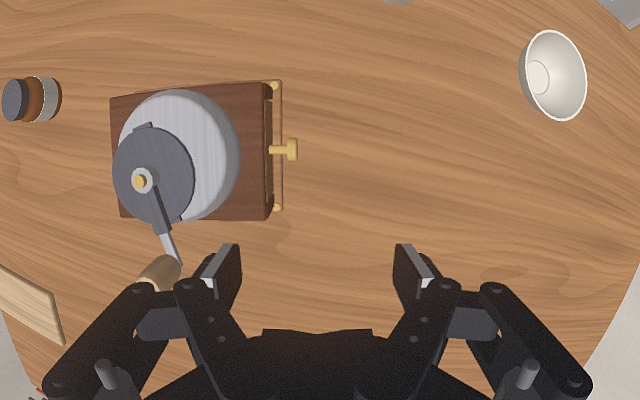

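The drawer is home: the pull is at (297,149), as predicted. The nut is at (140,181), about 2 px from the prediction. Next I'll go above the knob and refine.

apply_moves([
  [-0.2,0.25,0,0,0,0,1],
  [-0.4,0.5,0,0,0,0,1],
  [-0.6,0.8,0,0,0,0,1],
  [-0.8,1.0,0,0,0,0,1],
])

```text
time_s: 5.2
position: [0.4603, 0.1104, 0.2262]
eef_rot: [0.995, 0.102, -0.001, -0.001]
force: [0.5, -0.2, 0.6]
gripper_width: 0.998
finger_force: 0.0
```

apply_moves([
  [-0.03,0.19,0,0,0,0,1],
  [-0.03,0.19,0,0,0,0,1],
  [-0.03,0.19,0,0,0,0,1],
])

```text
time_s: 5.45
position: [0.4582, 0.1284, 0.2266]
eef_rot: [0.995, 0.103, -0.001, 0.0]
force: [-0.2, 0.5, 0.2]
gripper_width: 0.995
finger_force: 0.0
```

```bash
python3 - <<'E'
from h import *
snap('wrist','wrist3');o=robot.get_obs();print(o['position'],o['gripper_width'])
for X in [(.457,.1295,.1845),(.529,.1657,.138),(.457,.1295,.135)]: print(proj('wrist3',X,1))
w=cv2.imread('pics/wrist3.png')[40:340,160:560];cv2.imwrite('pics/c4.png',cv2.resize(w,None,fx=2,fy=2,interpolation=3))
E
```

```text
[0.4585315  0.12778864 0.2267037 ] 1.0003107976321968
[314.01465691 226.05136774]
[286.46099174 103.64218293]
[314.59095189 204.4007657 ]
```

View pics/c4.png

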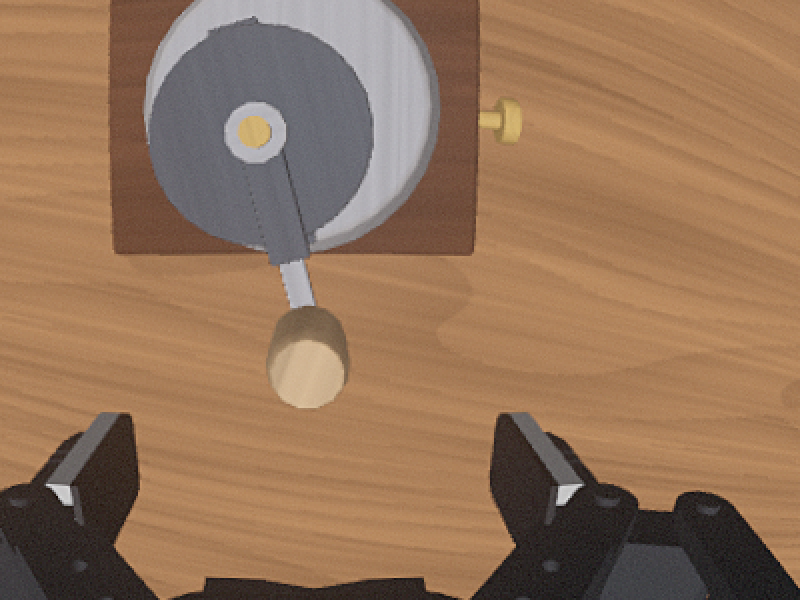

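The knob top is at (313,226.5) and the nut at (287,105.5) in the wrist image, both within 2 px of the predictions. I'll combine the views for the angle and work out the circle steps.

```bash
python3 - <<'E'
from h import *
w3=lambda u,v:ray('wrist3',u,v,1)
S=ray('scene0',290+253/3,135+145/3);D=ray('side0',225+(571-396.4)/3.8,150+(79-1.4)/3.8)
n,e=tri(w3(286.9,105.4),ray('wrist2',140.5,181,1),S,D);print('nut',n,np.round(e,4))
for z in (.134,.138,.142): print(onz(w3(286.9,105.4),z))
k=onz(w3(313.2,226.5),.1845);print('knobtop',k)
# arm line far points: outer steel arm centre at crop (293,262)->(303,305)
p=[onz(w3(160+a/2-.25,40+b/2-.25),.127) for a,b in ((292,263),(303,303))];print(p)
nz=onz(w3(286.9,105.4),.138)
for a in (p[0],p[1],k): print(np.degrees(np.arctan2(*(a-nz)[1::-1]))%360,np.linalg.norm((a-nz)[:2]))
th0=np.radians(206.7)
for c in range(12):
    b=th0-np.radians(30*c)
    print(c,[[round(float(.8*(np.cos(b-np.radians(6*i))-np.cos(b))),3),round(float(.8*(np.sin(b-np.radians(6*i))-np.sin(b))),3)] for i in range(1,6)])
E
```

```text
nut [0.52821236 0.16503196 0.13724902] [0.0005 0.0013 0.0008 0.0014]
[0.52784949 0.16552571 0.134     ]
[0.52777126 0.1651171  0.138     ]
[0.52769303 0.1647085  0.142     ]
knobtop [0.45659699 0.129943   0.1845    ]
[array([0.48000686, 0.14151419, 0.127     ]), array([0.46493586, 0.13395758, 0.127     ])]
206.2964118759962 0.053277909932190594
206.37640391797248 0.07013703599485491
206.29843731589935 0.07939140467671243
0 [[-0.034, 0.077], [-0.059, 0.156], [-0.076, 0.238], [-0.084, 0.322], [-0.084, 0.406]]
1 [[0.009, 0.083], [0.027, 0.165], [0.053, 0.245], [0.088, 0.321], [0.13, 0.393]]
2 [[0.05, 0.067], [0.106, 0.129], [0.168, 0.185], [0.236, 0.234], [0.309, 0.275]]
3 [[0.077, 0.034], [0.156, 0.059], [0.238, 0.076], [0.322, 0.084], [0.406, 0.084]]
4 [[0.083, -0.009], [0.165, -0.027], [0.245, -0.053], [0.321, -0.088], [0.393, -0.13]]
5 [[0.067, -0.05], [0.129, -0.106], [0.185, -0.168], [0.234, -0.236], [0.275, -0.309]]
6 [[0.034, -0.077], [0.059, -0.156], [0.076, -0.238], [0.084, -0.322], [0.084, -0.406]]
7 [[-0.009, -0.083], [-0.027, -0.165], [-0.053, -0.245], [-0.088, -0.321], [-0.13, -0.393]]
8 [[-0.05, -0.067], [-0.106, -0.129], [-0.168, -0.185], [-0.236, -0.234], [-0.309, -0.275]]
9 [[-0.077, -0.034], [-0.156, -0.059], [-0.238, -0.076], [-0.322, -0.084], [-0.406, -0.084]]
10 [[-0.083, 0.009], [-0.165, 0.027], [-0.245, 0.053], [-0.321, 0.088], [-0.393, 0.13]]
11 [[-0.067, 0.05], [-0.129, 0.106], [-0.185, 0.168], [-0.234, 0.236], [-0.275, 0.309]]
```

apply_moves([
  [-0.015,0.015,-0.15,0,0,0,1],
  [-0.015,0.015,-0.3,0,0,0,1],
  [-0.015,0.015,-0.45,0,0,0,1],
  [-0.015,0.015,-0.62,0,0,0,1],
  [-0.015,0.015,-0.78,0,0,0,1],
])

```text
time_s: 5.92
position: [0.4574, 0.1283, 0.1482]
eef_rot: [0.995, 0.101, -0.0, 0.0]
force: [1.1, 0.3, -0.5]
gripper_width: 1.001
finger_force: 0.0
```

apply_moves([
  [0,0,0,0,0,0,0.2],
  [0,0,0,0,0,0,0],
  [0,0,0,0,0,0,-0.2],
  [0,0,0,0,0,0,-0.3],
  [0,0,0,0,0,0,-1],
], grip_force=60)

```text
time_s: 6.33
position: [0.4578, 0.1297, 0.1508]
eef_rot: [0.995, 0.102, 0.001, -0.0]
force: [-0.8, 0.4, 8.8]
gripper_width: 0.306
finger_force: 62.5
```

apply_moves([
  [0,0,0,0,0,0,-1],
  [0,0,0,0,0,0,-1],
  [0,0,0,0,0,0,-1],
  [0,0,0,0,0,0,-1],
  [0,0,0,0,0,0,-1],
])

```text
time_s: 6.75
position: [0.4579, 0.1298, 0.1509]
eef_rot: [0.995, 0.102, 0.002, -0.0]
force: [-0.0, -0.3, 6.4]
gripper_width: 0.305
finger_force: 59.3
```

Gripped at 60 N with 26 mm between the pads. Cranking now at 6° a row, 12 calls a turn.

apply_moves([
  [-0.034,0.077,0.005,0,0,0,-1],
  [-0.059,0.156,0.01,0,0,0,-1],
  [-0.076,0.238,0.015,0,0,0,-1],
  [-0.084,0.322,0.015,0,0,0,-1],
  [-0.084,0.406,0.015,0,0,0,-1],
])

```text
time_s: 7.17
position: [0.4483, 0.171, 0.151]
eef_rot: [0.995, 0.103, 0.0, 0.0]
force: [0.9, -2.6, 2.9]
gripper_width: 0.308
finger_force: 59.2
```

apply_moves([
  [0.009,0.083,0,0,0,0,-1],
  [0.027,0.165,0,0,0,0,-1],
  [0.053,0.245,0,0,0,0,-1],
  [0.088,0.321,0,0,0,0,-1],
  [0.13,0.393,0,0,0,0,-1],
])

```text
time_s: 7.58
position: [0.4615, 0.2104, 0.1509]
eef_rot: [0.995, 0.103, -0.0, 0.0]
force: [-0.3, -3.6, 6.4]
gripper_width: 0.309
finger_force: 59.4
```

apply_moves([
  [0.05,0.067,0,0,0,0,-1],
  [0.106,0.129,0,0,0,0,-1],
  [0.168,0.185,0,0,0,0,-1],
  [0.236,0.232,0,0,0,0,-1],
  [0.309,0.27,0,0,0,0,-1],
])

```text
time_s: 8.0
position: [0.4921, 0.2376, 0.1509]
eef_rot: [0.995, 0.103, -0.001, -0.0]
force: [-2.3, -2.4, 7.6]
gripper_width: 0.308
finger_force: 59.6
```

apply_moves([
  [0.077,0.034,0,0,0,0,-1],
  [0.156,0.059,0,0,0,0,-1],
  [0.238,0.076,0,0,0,0,-1],
  [0.322,0.084,0,0,0,0,-1],
  [0.406,0.084,0,0,0,0,-1],
])

```text
time_s: 8.42
position: [0.5325, 0.2465, 0.1509]
eef_rot: [0.995, 0.103, -0.001, -0.001]
force: [-3.7, 0.6, 6.7]
gripper_width: 0.307
finger_force: 59.6
```

apply_moves([
  [0.083,-0.009,0,0,0,0,-1],
  [0.165,-0.027,0,0,0,0,-1],
  [0.245,-0.053,0,0,0,0,-1],
  [0.321,-0.088,0,0,0,0,-1],
  [0.393,-0.13,0,0,0,0,-1],
])

```text
time_s: 8.83
position: [0.5671, 0.2367, 0.1508]
eef_rot: [0.995, 0.103, -0.007, -0.004]
force: [-12.6, 7.6, 11.0]
gripper_width: 0.308
finger_force: 60.0
```

This is the heavy point: 15 N tangential, with radial force near zero. I'll keep the same pace.

apply_moves([
  [0.067,-0.05,0,0,0,0,-1],
  [0.129,-0.106,0,0,0,0,-1],
  [0.185,-0.168,0,0,0,0,-1],
  [0.234,-0.236,0,0,0,0,-1],
  [0.275,-0.309,0,0,0,0,-1],
])

```text
time_s: 9.25
position: [0.5999, 0.2033, 0.1511]
eef_rot: [0.995, 0.103, -0.0, -0.002]
force: [-0.4, 1.2, 5.8]
gripper_width: 0.304
finger_force: 59.5
```

apply_moves([
  [0.034,-0.077,0,0,0,0,-1],
  [0.059,-0.156,0,0,0,0,-1],
  [0.076,-0.238,0,0,0,0,-1],
  [0.084,-0.322,0,0,0,0,-1],
  [0.084,-0.406,0,0,0,0,-1],
])

```text
time_s: 9.67
position: [0.6086, 0.161, 0.151]
eef_rot: [0.995, 0.103, 0.001, -0.001]
force: [2.3, 3.9, 6.0]
gripper_width: 0.305
finger_force: 59.4
```

apply_moves([
  [-0.007,-0.083,0,0,0,0,-1],
  [-0.023,-0.165,0,0,0,0,-1],
  [-0.047,-0.245,0,0,0,0,-1],
  [-0.08,-0.321,0,0,0,0,-1],
  [-0.12,-0.393,0,0,0,0,-1],
])

```text
time_s: 10.08
position: [0.596, 0.1203, 0.151]
eef_rot: [0.995, 0.102, 0.0, -0.0]
force: [1.1, 2.4, 5.5]
gripper_width: 0.307
finger_force: 59.5
```

apply_moves([
  [-0.05,-0.067,0,0,0,0,-1],
  [-0.106,-0.129,0,0,0,0,-1],
  [-0.168,-0.185,0,0,0,0,-1],
  [-0.236,-0.234,0,0,0,0,-1],
  [-0.309,-0.275,0,0,0,0,-1],
])

```text
time_s: 10.5
position: [0.5649, 0.0929, 0.1509]
eef_rot: [0.995, 0.102, 0.0, -0.0]
force: [2.3, 2.8, 5.1]
gripper_width: 0.308
finger_force: 59.5
```

apply_moves([
  [-0.077,-0.032,0,0,0,0,-1],
  [-0.156,-0.056,0,0,0,0,-1],
  [-0.238,-0.072,0,0,0,0,-1],
  [-0.322,-0.08,0,0,0,0,-1],
  [-0.406,-0.08,0,0,0,0,-1],
])

```text
time_s: 10.92
position: [0.5241, 0.0851, 0.151]
eef_rot: [0.995, 0.102, 0.0, 0.0]
force: [3.3, 1.5, 5.2]
gripper_width: 0.304
finger_force: 59.4
```

apply_moves([
  [-0.083,0.009,0,0,0,0,-1],
  [-0.165,0.027,0,0,0,0,-1],
  [-0.245,0.053,0,0,0,0,-1],
  [-0.321,0.088,0,0,0,0,-1],
  [-0.393,0.13,0,0,0,0,-1],
])

```text
time_s: 11.33
position: [0.4848, 0.0982, 0.1509]
eef_rot: [0.995, 0.102, 0.0, 0.001]
force: [3.4, -0.4, 4.9]
gripper_width: 0.306
finger_force: 59.4
```

apply_moves([
  [-0.067,0.05,0,0,0,0,-1],
  [-0.129,0.106,0,0,0,0,-1],
  [-0.185,0.168,0,0,0,0,-1],
  [-0.234,0.236,0,0,0,0,-1],
  [-0.275,0.309,0,0,0,0,-1],
])

```text
time_s: 11.75
position: [0.4573, 0.1288, 0.1509]
eef_rot: [0.995, 0.102, 0.0, 0.001]
force: [2.3, -1.9, 5.7]
gripper_width: 0.304
finger_force: 59.5
```

One turn is done, back at the start point. Now the second.

apply_moves([
  [-0.032,0.077,0,0,0,0,-1],
  [-0.056,0.156,0,0,0,0,-1],
  [-0.072,0.238,0,0,0,0,-1],
  [-0.08,0.322,0,0,0,0,-1],
  [-0.08,0.406,0,0,0,0,-1],
])

```text
time_s: 12.17
position: [0.449, 0.1692, 0.1509]
eef_rot: [0.995, 0.102, -0.001, 0.002]
force: [0.0, -3.1, 8.1]
gripper_width: 0.309
finger_force: 59.7
```

apply_moves([
  [0.009,0.083,0,0,0,0,-1],
  [0.027,0.165,0,0,0,0,-1],
  [0.053,0.245,0,0,0,0,-1],
  [0.088,0.321,0,0,0,0,-1],
  [0.13,0.393,0,0,0,0,-1],
])

```text
time_s: 12.58
position: [0.4617, 0.2085, 0.1509]
eef_rot: [0.995, 0.103, -0.001, 0.002]
force: [-1.8, -3.3, 9.7]
gripper_width: 0.305
finger_force: 59.8
```

apply_moves([
  [0.05,0.067,0,0,0,0,-1],
  [0.106,0.129,0,0,0,0,-1],
  [0.168,0.185,0,0,0,0,-1],
  [0.236,0.232,0,0,0,0,-1],
  [0.309,0.27,0,0,0,0,-1],
])

```text
time_s: 13.0
position: [0.4923, 0.236, 0.1509]
eef_rot: [0.995, 0.103, -0.002, 0.001]
force: [-3.9, -0.3, 9.0]
gripper_width: 0.309
finger_force: 59.9
```

apply_moves([
  [0.077,0.034,0,0,0,0,-1],
  [0.156,0.059,0,0,0,0,-1],
  [0.238,0.076,0,0,0,0,-1],
  [0.322,0.084,0,0,0,0,-1],
  [0.406,0.084,0,0,0,0,-1],
])

```text
time_s: 13.42
position: [0.5329, 0.2449, 0.1509]
eef_rot: [0.995, 0.103, -0.002, 0.0]
force: [-4.4, 1.4, 8.6]
gripper_width: 0.309
finger_force: 59.8
```

apply_moves([
  [0.083,-0.009,0,0,0,0,-1],
  [0.165,-0.027,0,0,0,0,-1],
  [0.245,-0.053,0,0,0,0,-1],
  [0.321,-0.088,0,0,0,0,-1],
  [0.393,-0.13,0,0,0,0,-1],
])

```text
time_s: 13.83
position: [0.5677, 0.2349, 0.1508]
eef_rot: [0.995, 0.103, -0.007, -0.003]
force: [-13.6, 9.4, 10.3]
gripper_width: 0.311
finger_force: 60.1
```

apply_moves([
  [0.067,-0.05,0,0,0,0,-1],
  [0.129,-0.106,0,0,0,0,-1],
  [0.185,-0.168,0,0,0,0,-1],
  [0.234,-0.236,0,0,0,0,-1],
  [0.275,-0.309,0,0,0,0,-1],
])

```text
time_s: 14.25
position: [0.6003, 0.2012, 0.151]
eef_rot: [0.995, 0.103, -0.001, -0.0]
force: [0.9, 2.1, 6.4]
gripper_width: 0.309
finger_force: 59.5
```

apply_moves([
  [0.034,-0.077,0,0,0,0,-1],
  [0.06,-0.156,0,0,0,0,-1],
  [0.08,-0.238,0,0,0,0,-1],
  [0.09,-0.322,0,0,0,0,-1],
  [0.09,-0.406,0,0,0,0,-1],
])

```text
time_s: 14.67
position: [0.6093, 0.1605, 0.151]
eef_rot: [0.995, 0.103, -0.001, -0.0]
force: [-0.6, 3.3, 6.9]
gripper_width: 0.306
finger_force: 59.6
```

apply_moves([
  [-0.009,-0.083,0,0,0,0,-1],
  [-0.027,-0.165,0,0,0,0,-1],
  [-0.053,-0.245,0,0,0,0,-1],
  [-0.088,-0.321,0,0,0,0,-1],
  [-0.13,-0.393,0,0,0,0,-1],
])

```text
time_s: 15.08
position: [0.5963, 0.1211, 0.151]
eef_rot: [0.995, 0.102, -0.0, -0.0]
force: [1.7, 2.6, 6.0]
gripper_width: 0.309
finger_force: 59.6
```

apply_moves([
  [-0.05,-0.067,0,0,0,0,-1],
  [-0.106,-0.129,0,0,0,0,-1],
  [-0.168,-0.185,0,0,0,0,-1],
  [-0.236,-0.234,0,0,0,0,-1],
  [-0.309,-0.275,0,0,0,0,-1],
])

```text
time_s: 15.5
position: [0.5655, 0.0935, 0.151]
eef_rot: [0.995, 0.102, 0.0, -0.0]
force: [2.5, 2.3, 6.3]
gripper_width: 0.307
finger_force: 59.5
```

apply_moves([
  [-0.077,-0.034,0,0,0,0,-1],
  [-0.156,-0.059,0,0,0,0,-1],
  [-0.238,-0.076,0,0,0,0,-1],
  [-0.322,-0.084,0,0,0,0,-1],
  [-0.406,-0.084,0,0,0,0,-1],
])

```text
time_s: 15.92
position: [0.525, 0.085, 0.1509]
eef_rot: [0.995, 0.102, 0.0, 0.0]
force: [3.9, 1.4, 5.5]
gripper_width: 0.311
finger_force: 59.5
```

apply_moves([
  [-0.083,0.009,0,0,0,0,-1],
  [-0.165,0.027,0,0,0,0,-1],
  [-0.245,0.053,0,0,0,0,-1],
  [-0.321,0.088,0,0,0,0,-1],
  [-0.393,0.13,0,0,0,0,-1],
])

```text
time_s: 16.33
position: [0.4858, 0.0977, 0.1509]
eef_rot: [0.995, 0.102, 0.0, 0.001]
force: [3.6, -0.4, 5.0]
gripper_width: 0.311
finger_force: 59.5
```

apply_moves([
  [-0.067,0.05,0,0,0,0,-1],
  [-0.129,0.106,0,0,0,0,-1],
  [-0.185,0.168,0,0,0,0,-1],
  [-0.234,0.236,0,0,0,0,-1],
  [-0.275,0.309,0,0,0,0,-1],
])

```text
time_s: 16.75
position: [0.4582, 0.1283, 0.1509]
eef_rot: [0.995, 0.102, 0.0, 0.001]
force: [2.7, -1.9, 5.5]
gripper_width: 0.304
finger_force: 59.5
```

apply_moves([
  [0,0,0,0,0,0,-1],
  [0,0,0,0,0,0,-1],
  [0,0,0,0,0,0,-1],
  [0,0,0,0,0,0,-1],
  [0,0,0,0,0,0,-1],
])

```text
time_s: 17.17
position: [0.4578, 0.1293, 0.1509]
eef_rot: [0.995, 0.103, -0.001, -0.0]
force: [0.2, 2.6, 7.7]
gripper_width: 0.31
finger_force: 59.7
```

The knob rests at its start point. Letting go and rising.

apply_moves([
  [0,0,0,0,0,0,0],
  [0,0,0,0,0,0,0.4],
  [0,0,0,0,0,0,1],
  [0,0,0,0,0,0,1],
  [0,0,0,0,0,0,1],
])

```text
time_s: 17.58
position: [0.4581, 0.1288, 0.1499]
eef_rot: [0.995, 0.102, -0.001, 0.0]
force: [0.4, 0.7, 0.2]
gripper_width: 0.987
finger_force: 0.0
```

apply_moves([
  [0,0,0.1,0,0,0,1],
  [0,0,0.3,0,0,0,1],
  [0,0,0.55,0,0,0,1],
  [0,0,0.78,0,0,0,1],
  [0,0,0.78,0,0,0,1],
])

```text
time_s: 18.0
position: [0.4616, 0.1293, 0.2355]
eef_rot: [0.995, 0.102, 0.005, -0.0]
force: [0.9, -0.3, 0.2]
gripper_width: 0.995
finger_force: 0.0
```

```bash
python3 - <<'E'
from h import *
snap('wrist','wrist4');o=robot.get_obs();print(o['position'],o['gripper_width'],o['force'])
for X in [(.4566,.1299,.1845),(.528,.165,.138),(.5688,.0393,.038)]: print(proj('wrist4',X,1),(proj('wrist4',X,1)-[160,40])*2)
w=cv2.imread('pics/wrist4.png')[40:340,160:560];cv2.imwrite('pics/c5.png',cv2.resize(w,None,fx=2,fy=2,interpolation=3))
E
```

```text
[0.46067778 0.12917    0.23301218] 1.0011674414964886 [-0.50394195 -0.08027238 -0.2342589 ]
[313.67138026 227.6083422 ] [307.34276053 375.21668439]
[288.31799045 111.4903174 ] [256.63598091 142.98063479]
[414.61986279 104.43628747] [509.23972558 128.87257493]
```

View pics/c5.png

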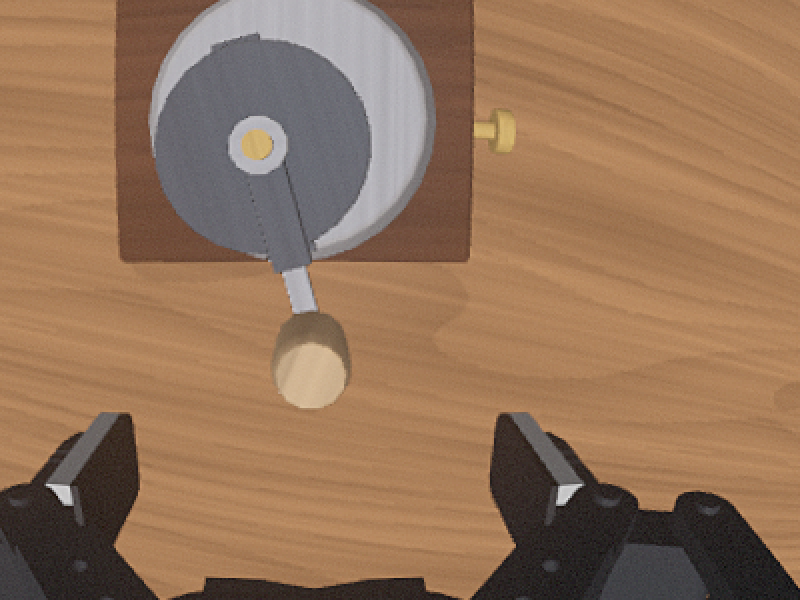

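The knob top is at crop (311,376) against a start point of (307,375). The pull is at its home place (505,130), and the open fingers are clear of everything. Handing in.

```bash
python3 -c "
from h import *
print(finish_job())"
```

```text
the job is handed in; nothing more can be done
None
```

The job is handed in, with no verdict returned: the drawer is home, the crank made two steady clockwise turns and rests at its start, the knob is released, and the jars, tin and bowl were not touched.

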